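# Load and clamp the mould press

### The arm

A 6-joint arm with a two-finger parallel gripper is mounted at the origin on a cart in front of the work surface, level with it; the furniture and walls round the work are solid. World frame = base frame: x ahead of the robot, y to its left, z up, the work surface at z = 0. Lengths are in m, angles in rad, forces in N, time in s.
With the tool pointing down it reaches from about 0.35 to 0.975 m from the base axis. Payload 7.1 kg.
Tool frame: the origin (TCP) lies midway between the tips of the shut fingers; the grasp point (between the pads) lies 19 mm behind it; z points along the fingers, y is the line along which they close (so a half turn about z gives the same grasp; the last joint's range is limited). The gripper opens to 88 mm and grips with 3 to 60 N. Pads are 20 mm wide; open, the fingers measure 115 mm over their backs; the gripper's body (75 mm by 178 mm) begins 61 mm behind the grasp point.
Start: joints at [-1.126, 0.423, 1.63, -0, 1.089, -0.019], TCP at [0.28, -0.559, 0.223] pointing down, gripper open.
Joint ranges: [-3, 3], [-0.9, 2.11], [0.09, 2.58], [-1.31, 4.45], [0.11, 2.69], [-2.54, 2.54]. Speed limits (rad/s): [2.39, 2.39, 3.01, 3.14, 3.14, 3.14].

### API

Orientations are given as a rotation vector (axis times angle).
In Python, from plant import arm gives the robot as it stands.
- The arm moves only by the shell command python3 -m inch 'ROWS' [FORCE]. ROWS is JSON, a list of rows, each a list of 3 entries, a list of its own where there are three numbers: the shift along the world's x, y, z in mm, then the turn, a rotation vector about the world's x, y, z in degrees, then the closure in counts, from 0 (fully open) to 255 (shut). A call has 1 to 10 rows; each row shifts and turns the commanded pose from where the row before left it; what a row does not reach is not made up. A row lasts 1/8 s, in which the tool goes at most 62.5 mm and 10.7 degrees, less where a joint would pass 70% of its speed; a pose out of reach is approached as far as the arm can. A call is refused whole if a number of a shift passes 62.5 or a number of a turn 10.7, either way. A call with a gripper value outside its range is refused whole. The fingers move at their own pace and stop on an object; FORCE is the grip in N (left out, the last holds). Time passes only in rows, so rows that do not move let the fingers close. It gives the time, the measured TCP pose, the force, the opening and the grip force at its end, in the units of the state.
- arm.state(): the state, without advancing time (a new reading comes with each control period).
- arm.get_image(name): name is "side" or "top" or "wrist"; returns (picture, depth): 420x560x3 uint8, red, green, blue; 420x560 float32, m along the optical axis (not along the pixel's ray), 0 where there is no reading.
- arm.camera_params(name): a dict with "intrinsics" (3x3 intrinsics, pixels), "world_from_camera" (4x4, takes a point from camera to world coordinates). Camera axes: x right, y down, z forward; pixel columns grow to the right and rows downward; lengths in m; the calibration is good to about 2 mm. A picture is of the moment at which its call begins: read the wrist's pose just before it. camera_params takes no time and is no camera call; for the wrist camera it gives the pose at the moment of the call.
- arm.close_job(): hands the job in; it is judged then, once.
The state is a dict: "time": time; "q": joint angles; "joint_velocities": joint speeds; "effort": joint torques, N m; "tcp_pos": TCP position; "tcp_rot": TCP orientation; "contact_force": force on the tool from outside, world axes, zero at the start; "torque": the same for the moment, N m; "gripper_width": finger opening in m; "grip_force": force on a finger pad.
Only numpy, scipy, OpenCV 4.12 (cv2) and the standard library are available. Lean on these libraries where they do the work, as an engineer would, in place of code of your own. Each camera call takes 0.05 s, during which the arm holds its last target. There are 200 camera calls.

### The job

Open the hinged clamp plate of the bench mould press and put every aluminium mould frame upright into a nest of its own; the sticky pads in the nest floors may hold a frame up, so press each one fully home, feeling that it sits on the bottom, and let go of them all while the plate still stands open. Only then close the clamp plate fully over the frames, and last turn the selector knob so that its pointer is at the long bar mark. Leave the beaker behind the press, the hammer and the loupe where they are.

Things in the scene. Friction and masses are not known exactly. Their poses are not given: they have to be found in the camera images.
- frame_1_mid (a point): a mould frame: plain aluminium block 66 x 44 mm, 48 mm tall, about 0.25 kg, with a dark round sprue hole in the flat top and a dark parting line round its sides; the lowest 9 mm taper in by 3 mm a side. This point is its centre, 24 mm above its underside; x along its 66 mm length, y along its 44 mm width, z up. Stands upright at first to the left of the press. Two or three frames are there; the absent one reads None
- frame_2_mid (a point): a mould frame: plain aluminium block 66 x 44 mm, 48 mm tall, about 0.25 kg, with a dark round sprue hole in the flat top and a dark parting line round its sides; the lowest 9 mm taper in by 3 mm a side. This point is its centre, 24 mm above its underside; x along its 66 mm length, y along its 44 mm width, z up. Stands upright at first to the left of the press. Two or three frames are there; the absent one reads None
- frame_3_mid (a point): a mould frame: plain aluminium block 66 x 44 mm, 48 mm tall, about 0.25 kg, with a dark round sprue hole in the flat top and a dark parting line round its sides; the lowest 9 mm taper in by 3 mm a side. This point is its centre, 24 mm above its underside; x along its 66 mm length, y along its 44 mm width, z up. Stands upright at first to the left of the press. Two or three frames are there; the absent one reads None
- nest_left (a point): centre of the floor of the left nest (seen from the robot), 12 mm above the bench. The nest is a pocket 70 mm (along x) x 48 mm (along y), 14 mm deep, its rim 26 mm above the bench. Axes of the press: x away from the robot, y left, z up. A frame that is home has its underside on this floor, its centre 24 mm and its top 48 mm above this point. A sticky pad in this floor: see the press
- nest_mid (a point): centre of the floor of the middle nest (seen from the robot), 12 mm above the bench. The nest is a pocket 70 mm (along x) x 48 mm (along y), 14 mm deep, its rim 26 mm above the bench. Axes of the press: x away from the robot, y left, z up. A frame that is home has its underside on this floor, its centre 24 mm and its top 48 mm above this point. A sticky pad in this floor: see the press
- nest_right (a point): centre of the floor of the right nest (seen from the robot), 12 mm above the bench. The nest is a pocket 70 mm (along x) x 48 mm (along y), 14 mm deep, its rim 26 mm above the bench. Axes of the press: x away from the robot, y left, z up. A frame that is home has its underside on this floor, its centre 24 mm and its top 48 mm above this point. A sticky pad in this floor: see the press
- press: the press, a grey deck fixed on the bench, 134 mm (x) by 326 mm (y); origin on the bench under the middle nest; its three nests lie in a row along y, 76 mm apart. In each nest floor a 40 x 24 mm steel pad may stand up to 8 mm proud at the start: a frame laid on it stays up until pushed down with about 5 to 8 N on top of its weight; the pad then stays down
- clamp (a joint): hinge angle of the clamp plate (aluminium, 206 mm wide along y, covers all three nests), rad: 0 = shut and level, its underside 1 mm above frames that are home; 2.25 = fully open, leaning back away from the robot. Its hinge is stiff: it stays at any angle, the handle needs about 5 N
- clamp_handle (a point): middle of the clamp plate's handle, a round bar 10 mm thick and 124 mm long along y, on two stalks at 55 mm either side of this point, 42 mm clear of the plate's edge. It moves with the plate on an arc of radius 145 mm about point clamp_hinge: at joint clamp = 0 it lies 145 mm on the -x side of the hinge (press axes), at the hinge's height, 65 mm above the bench
- clamp_hinge (a point): middle of the clamp plate's hinge line, which runs along the y of this frame (x away from the robot, z up), 62 mm beyond the nests' row and 65 mm above the bench; fixed to the press
- dial (a joint): angle of the selector knob at the right end of the press, rad, growing clockwise seen from above, 0 to 2.0; click stops (about 0.05 N m) at 0, 0.5, 1.0, 1.5 and 2.0. Four have a dot on the deck; the stop at 1.5 has the long white bar and is the one wanted
- dial_grip (a point): point on the selector's upright axis at the height to grip, 63 mm above the bench (37 mm above the deck). The knob has a bar grip 42 mm long along the x of this frame, 14 mm wide along y, its top 7 mm above this point, reaching 25 mm below it onto a disc 44 mm across that turns with it. The frame turns with the knob; the white pointer line is at the -x end of the bar
- steel_beaker_mid (a point): bystander: grey steel beaker 71 mm wide, 73 mm tall, behind the press; this point is at half its height
- chasing_hammer_mid (a point): bystander: small hammer 240 mm long lying to the right; this point is its origin at its underside
- loupe_mid (a point): bystander: black eye loupe 35 mm wide, 26 mm tall, to the right; this point is at half its height
There are look-alikes about, which are no part of the job. Leave any green look-alike of the part that bears frame_3_mid alone.

How it is judged:
On the way, in this order (a step that is already met when the one before it is completed fails the run):
1. every frame stands fully home in a nest of its own, let go, while the clamp plate is open (over 1.0 rad) (((horizontal distance between frame_1_mid and nest_left below 0.008 m and z of frame_1_mid in the frame of nest_left below 0.0262 m) or (horizontal distance between frame_1_mid and nest_mid below 0.008 m and z of frame_1_mid in the frame of nest_mid below 0.0262 m) or (horizontal distance between frame_1_mid and nest_right below 0.008 m and z of frame_1_mid in the frame of nest_right below 0.0262 m)) and angle between each of frame_1_mid, frame_2_mid, frame_3_mid's own z axis and vertical below 0.05 rad and ((horizontal distance between frame_2_mid and nest_left below 0.008 m and z of frame_2_mid in the frame of nest_left below 0.0262 m) or (horizontal distance between frame_2_mid and nest_mid below 0.008 m and z of frame_2_mid in the frame of nest_mid below 0.0262 m) or (horizontal distance between frame_2_mid and nest_right below 0.008 m and z of frame_2_mid in the frame of nest_right below 0.0262 m)) and ((horizontal distance between frame_3_mid and nest_left below 0.008 m and z of frame_3_mid in the frame of nest_left below 0.0262 m) or (horizontal distance between frame_3_mid and nest_mid below 0.008 m and z of frame_3_mid in the frame of nest_mid below 0.0262 m) or (horizontal distance between frame_3_mid and nest_right below 0.008 m and z of frame_3_mid in the frame of nest_right below 0.0262 m)) and contact force between the fingers and frame_1 below 0.3 N and contact force between the fingers and frame_2 below 0.3 N and contact force between the fingers and frame_3 below 0.3 N and value of joint clamp above 1 rad), for 0.2 s.
2. the clamp plate is shut over the frames, which are still home (((horizontal distance between frame_1_mid and nest_left below 0.008 m and z of frame_1_mid in the frame of nest_left below 0.0262 m) or (horizontal distance between frame_1_mid and nest_mid below 0.008 m and z of frame_1_mid in the frame of nest_mid below 0.0262 m) or (horizontal distance between frame_1_mid and nest_right below 0.008 m and z of frame_1_mid in the frame of nest_right below 0.0262 m)) and angle between each of frame_1_mid, frame_2_mid, frame_3_mid's own z axis and vertical below 0.05 rad and ((horizontal distance between frame_2_mid and nest_left below 0.008 m and z of frame_2_mid in the frame of nest_left below 0.0262 m) or (horizontal distance between frame_2_mid and nest_mid below 0.008 m and z of frame_2_mid in the frame of nest_mid below 0.0262 m) or (horizontal distance between frame_2_mid and nest_right below 0.008 m and z of frame_2_mid in the frame of nest_right below 0.0262 m)) and ((horizontal distance between frame_3_mid and nest_left below 0.008 m and z of frame_3_mid in the frame of nest_left below 0.0262 m) or (horizontal distance between frame_3_mid and nest_mid below 0.008 m and z of frame_3_mid in the frame of nest_mid below 0.0262 m) or (horizontal distance between frame_3_mid and nest_right below 0.008 m and z of frame_3_mid in the frame of nest_right below 0.0262 m)) and value of joint clamp below 0.06 rad), for 0.2 s.
3. the selector points at the long bar mark (value of joint dial between 1.38 and 1.62 rad), for 0.2 s.
At the end, for the whole second after the job is handed in: every frame present stands upright (within 3 degrees) in a nest, centre within 8 mm of the nest's and not more than 2 mm above its fully-home height; the clamp plate is shut (under 0.06 rad), the selector stands at its 1.5 rad stop (within 0.12 rad), all at rest (all of step 2 and all of step 3 and linear speed of each of frame_1, frame_2, frame_3 below 0.02 m/s and velocity of joint dial below 0.05 rad/s); the robot touches nothing.
It fails at once if the beaker is disturbed (moved over 30 mm) (distance of steel_beaker_mid from where it was at the start of the episode above 0.03 m).
It fails at once if the hammer is disturbed (moved over 30 mm) (distance of chasing_hammer_mid from where it was at the start of the episode above 0.03 m).
It fails at once if the loupe is disturbed (moved over 30 mm) (distance of loupe_mid from where it was at the start of the episode above 0.03 m).
Of frame_1, frame_2, frame_3 only 2 to 3 are there at a start; the rules pass over those that are not, and their reading is None.
At some moment in a run one of frame_1, frame_2, frame_3 may be knocked a few centimetres aside while the robot is not near it.
Once in a run the grip may slacken for a moment while it holds something.
It also fails if it takes over 210 s, if anything falls off the work surface, if the arm or the gripper's body presses on something with over 40 N, if the wrist force passes 120 N, or if a joint passes its speed limit or range.

## Working session

There is one attempt and no reset: what is moved stays moved. The work goes in short steps, Python scripts to look and compute and a shell command to move; the robot and the scene stay as the last step left them, time stands still between calls to the robot, and variables do not carry over. Pictures are saved under pics/ and viewed, at most 14 in all, crops included, and the job is handed in when it is done.

```bash
ls; mkdir -p pics
cat > h.py <<'E'
import numpy as np, cv2
from plant import arm
def grab(n):
    P=arm.camera_params(n); im,d=arm.get_image(n); return im,d,np.array(P["intrinsics"]),np.array(P["world_from_camera"])
def ray(K,T,u,v,z):
    r=T[:3,:3]@np.linalg.inv(K)@np.array([u,v,1.]); o=T[:3,3]; return o+r*(z-o[2])/r[2]
def proj(K,T,p):
    c=np.linalg.inv(T)@np.append(p,1); q=K@c[:3]; return q[:2]/q[2]
def cloud(d,K,T):
    v,u=np.indices(d.shape); c=np.stack([(u-K[0,2])/K[0,0]*d,(v-K[1,2])/K[1,1]*d,d],-1)
    return c@T[:3,:3].T+T[:3,3]
def save(n,im): cv2.imwrite("pics/"+n+".png",im[...,::-1])
E
python3 - <<'E'
from h import *
for n in("top","side"):
    im,d,K,T=grab(n); save(n+"0",im); np.savez("pics/"+n+"0.npz",im=im,d=d,K=K,T=T); print(n,K.round(1).tolist(),T.round(3).tolist())
print(arm.state())
E
```

```text
pics
top [[496.1, 0.0, 271.1], [0.0, 496.1, 212.4], [0.0, 0.0, 1.0]] [[-0.004, -0.991, 0.132, 0.383], [-1.0, 0.005, 0.007, -0.175], [-0.007, -0.131, -0.991, 1.398], [0.0, 0.0, 0.0, 1.0]]
side [[387.2, 0.0, 280.3], [0.0, 387.2, 205.7], [0.0, 0.0, 1.0]] [[0.999, -0.016, 0.033, 0.519], [-0.037, -0.445, 0.895, -1.021], [0.001, -0.896, -0.445, 0.511], [0.0, 0.0, 0.0, 1.0]]
{'time': 0.1, 'q': array([-1.12597417e+00,  4.23743396e-01,  1.63060521e+00,  1.81437809e-05,
        1.08860964e+00, -1.89905955e-02]), 'joint_velocities': array([-0.00015041, -0.00233402, -0.00318909,  0.00017919, -0.00123515,
        0.00087988]), 'effort': array([-9.40125051e-05, -5.45611238e+01, -2.74323821e+01,  6.45422889e-02,
        1.88067835e-02, -6.26766837e-05]), 'tcp_pos': array([ 0.27941726, -0.55850078,  0.22199585]), 'tcp_rot': array([-3.05619295e+00, -7.21722112e-01,  4.28422515e-04]), 'contact_force': array([ 0.30431161, -0.01432712,  0.15769115]), 'torque': array([ 0.01285996, -0.00078386, -0.01344732]), 'grip_force': 0.0, 'gripper_width': 0.08743614668026192}
```

View pics/top0.png

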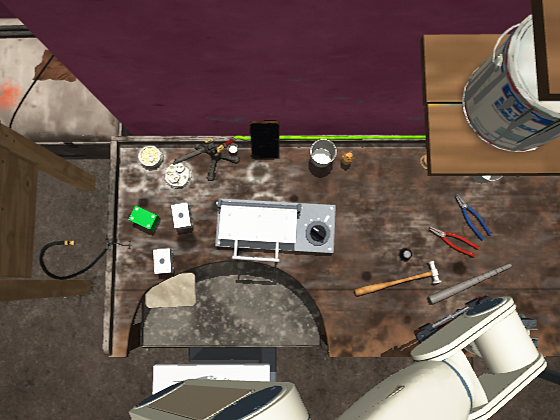

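View pics/side0.png

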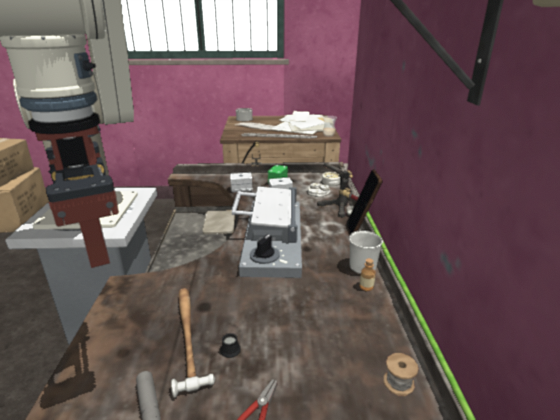

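The top view shows the press at (275,228), with the clamp handle at (257,258) and the knob at (317,232). Frame candidates are the plain blocks at (181,216) and (162,261). The green look-alike is at (143,217), to be left alone. The beaker is at (322,152), the hammer at (400,280) and the loupe at (405,255). Next I'll measure and take one close crop.

Run:
```python
from h import *
z=np.load("pics/top0.npz"); im,d,K,T=[z[k] for k in("im","d","K","T")]
save("crop0",cv2.resize(im[185:285,115:345],None,fx=3.4,fy=3.4,interpolation=cv2.INTER_CUBIC))
P=cloud(d,K,T)
for u,v in [(181,207),(181,216),(162,255),(143,217),(257,220),(257,208),(257,235),(317,232),(330,245),(257,259),(240,250),(275,250),(322,165),(405,255)]: print((u,v),P[v,u].round(3))
# frame blobs: pts with z 0.035..0.06 left
m=((P[...,2]>0.04)&(P[...,2]<0.056)&(d>0)).astype(np.uint8); m[:,:110]=0;m[:190]=0;m[280:]=0;m[:,212:]=0
n,l,s,c=cv2.connectedComponentsWithStats(m)
for i in range(1,n):
    if s[i,4]>40:
        q=P[l==i]; r=cv2.minAreaRect((q[:,:2]*1000).astype(np.float32)); print(s[i],np.median(q[:,2]).round(4),r, im[l==i].mean(0).round())
```

```text
(181, 207) [0.578 0.082 0.049]
(181, 216) [0.553 0.082 0.05 ]
(162, 255) [0.447 0.132 0.047]
(143, 217) [0.551 0.186 0.051]
(257, 220) [ 0.538 -0.128  0.074]
(257, 208) [ 0.571 -0.128  0.072]
(257, 235) [ 0.498 -0.128  0.079]
(317, 232) [ 0.506 -0.289  0.069]
(330, 245) [ 0.474 -0.328  0.025]
(257, 259) [ 0.434 -0.128  0.084]
(240, 250) [ 0.462 -0.077 -0.004]
(275, 250) [ 0.462 -0.176 -0.003]
(322, 165) [ 0.694 -0.307  0.051]
(405, 255) [ 0.445 -0.535  0.019]
[172 203  19  26 390] 0.0489 ((556.3375854492188, 82.22236633300781), (66.18917846679688, 44.401634216308594), 9.159472465515137) [235. 235. 235.]
[129 206  29  24 383] 0.0491 ((550.8988037109375, 187.23492431640625), (68.317626953125, 43.86280059814453), 65.11750030517578) [ 38. 220.  87.]
[154 248  18  26 406] 0.0489 ((431.73162841796875, 130.70068359375), (66.13139343261719, 45.7668571472168), 4.941339015960693) [233. 233. 233.]
```

View pics/crop0.png

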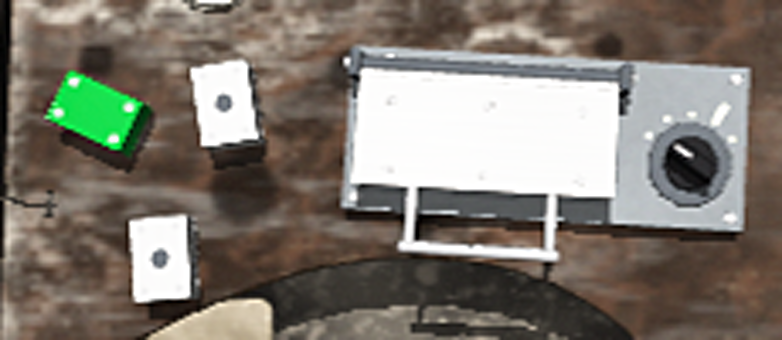

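The close crop shows two plain frames with sprue holes and one green block with four dots, which I'll leave. The clamp is nearly shut and the press is yawed about −4°. Next is the press pose.

Run:
```python
from h import *
z=np.load("pics/top0.npz"); im,d,K,T=[z[k] for k in("im","d","K","T")]
P=cloud(d,K,T); Z=P[...,2]
m=((Z>0.014)&(Z<0.12)).astype(np.uint8); m[:195]=0;m[270:]=0;m[:,:208]=0;m[:,345:]=0
# handle bar: rows in front
o=cv2.morphologyEx(m,cv2.MORPH_OPEN,np.ones((7,7)))
r=cv2.minAreaRect((P[o>0][:,:2]*1000).astype(np.float32)); print("deck",r)
h=(m>0)&(P[...,0]<0.447)&(P[...,0]>.4)&(Z>.05)
q=P[h]; c=q.mean(0); rr=cv2.minAreaRect((q[:,:2]*1000).astype(np.float32)); print("handle",rr,np.median(q[:,2]),q[:,2].max())
k=(Z>0.055)&(Z<.08)&(P[...,1]<-.25)&(P[...,1]>-.33)&(P[...,0]>.45)&(P[...,0]<.56)
q=P[k]; print("knob",cv2.minAreaRect((q[:,:2]*1000).astype(np.float32)),np.median(q[:,2]))
# hinge: highest part at the back
pl=(Z>.06)&(Z<.1)&(P[...,1]>-.22)&(P[...,1]<-.04)&(P[...,0]>.46)&(P[...,0]<.56)&(m>0)
q=P[pl]; A=np.c_[q[:,:2],np.ones(len(q))]; print("plate fit",np.linalg.lstsq(A,q[:,2],rcond=None)[0])
```

```text
deck ((527.934814453125, -177.72593688964844), (327.0546569824219, 138.13943481445312), 86.40379333496094)
handle ((437.5467529296875, -125.06895446777344), (122.23063659667969, 18.636043548583984), 89.88294982910156) 0.08172156087260696 0.08811618124719556
knob ((506.8404541015625, -293.9638366699219), (41.42984390258789, 14.089749336242676), 54.435630798339844) 0.06951563353581314
plate fit [-0.08026911  0.00515938  0.11723297]
```

```bash
python3 -m inch '[[[16,43,-2],[0,0,6],0],[[16,43,-2],[0,0,6],0],[[16,43,-2],[0,0,6],0],[[16,43,-2],[0,0,6],0],[[16,43,-2],[0,0,6],0],[[16,43,-2],[0,0,6],0],[[16,43,-2],[0,0,6],0],[[15,43,-2],[0,0,6],0],[[15,43,-2],[0,0,6],0],[[15,43,-2],[0,0,6],0]]'
python3 - <<'E'
from h import *
im,d,K,T=grab("wrist"); save("w1",im); np.savez("pics/w1.npz",im=im,d=d,K=K,T=T)
s=arm.state(); print(s['tcp_pos'],s['q'],T.round(3))
P=cloud(d,K,T); m=(P[...,0]<.452)&(P[...,0]>.415)&(P[...,2]>.06)&(P[...,2]<.1)&(abs(P[...,1]+.128)<.045); q=P[m]
print(m.sum(), q.mean(0) if len(q) else 0, np.percentile(q[:,0],[2,98]),q[:,2].max())
f=np.polyfit(q[:,1],q[:,0],1); print(f,np.polyval(f,-.128))
E
```

```text
time: 1.35
tcp_pos: [0.4368, -0.1275, 0.2025]
tcp_rot: [-2.283, -2.158, 0.0]
contact_force: [-0.7, -0.4, -0.5]
gripper_width: 0.0879
grip_force: 0.0
[ 0.43758385 -0.12396416  0.20227379] [-0.30349896  0.20145222  2.01066643  0.00232906  0.93020951 -0.25386447] [[ 0.998 -0.054 -0.016  0.441]
 [-0.056 -0.956 -0.289 -0.048]
 [ 0.     0.289 -0.957  0.364]
 [ 0.     0.     0.     1.   ]]
1224 [ 0.43652746 -0.12616948  0.08087352] [0.43025234 0.4425408 ] 0.08392784073079429
[0.05970421 0.44406031] 0.4364181681181739
```

View pics/w1.png

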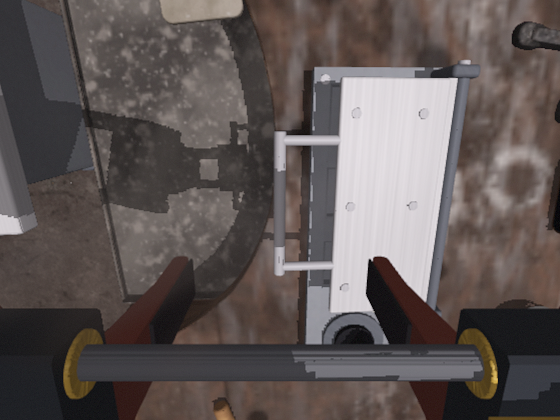

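The wrist view shows the handle bar at (280,135)–(280,275) and the plate edge near column 340. Fully open fingers would hit the plate, so I'll go down half shut.

```bash
python3 -m inch '[[[-1,-3,0],[0,0,0],140],[[0,0,-20],[0,0,0],140],[[0,0,-20],[0,0,0],140],[[0,0,-30],[0,0,0],140],[[0,0,-30],[0,0,0],140],[[0,0,-30],[0,0,0],140],[[0,0,-12],[0,0,0],140],[[0,0,0],[0,0,0],255],[[0,0,0],[0,0,0],255],[[0,0,0],[0,0,0],255]]' 25
```

```text
time: 2.65
tcp_pos: [0.4363, -0.1323, 0.0616]
tcp_rot: [2.286, 2.153, 0.001]
contact_force: [0.9, -0.8, -0.6]
gripper_width: 0.0132
grip_force: 0.0
```

```bash
python3 - <<'E'
import numpy as np
a=np.linspace(.0967,2.22,19); x=145*(np.cos(a[0])-np.cos(a)); z=145*(np.sin(a)-np.sin(a[0]))
X=np.round(np.c_[x*.998,-x*.063,z]); print(np.diff(X,axis=0).astype(int).tolist(),X[-1])
E
python3 -m inch '[[[0,0,0],[0,0,0],255],[[0,0,0],[0,0,0],255]]'
```

```text
[[3, 0, 17], [4, 0, 16], [7, -1, 16], [8, 0, 15], [10, -1, 14], [12, -1, 12], [13, -1, 12], [14, 0, 9], [15, -1, 8], [16, -1, 6], [17, -1, 4], [17, -2, 2], [17, -1, 0], [17, -1, -2], [16, -1, -4], [16, -1, -6], [15, -1, -8], [15, -1, -9]] [232. -15. 102.]
time: 2.9
tcp_pos: [0.4357, -0.1321, 0.0611]
tcp_rot: [2.286, 2.154, 0.0]
contact_force: [-1.6, -2.4, 1.6]
gripper_width: 0.0096
grip_force: 25.0
```

```bash
python3 -m inch '[[[3,0,17],[0,0,0],255],[[4,0,16],[0,0,0],255],[[7,-1,16],[0,0,0],255],[[8,0,15],[0,0,0],255],[[10,-1,14],[0,0,0],255],[[12,-1,12],[0,0,0],255],[[13,-1,12],[0,0,0],255],[[14,0,9],[0,0,0],255],[[15,-1,8],[0,0,0],255],[[0,0,0],[0,0,0],255]]'
```

```text
time: 4.15
tcp_pos: [0.5209, -0.1373, 0.1829]
tcp_rot: [-2.286, -2.154, 0.002]
contact_force: [-15.8, -0.7, 34.9]
gripper_width: 0.0094
grip_force: 25.0
```

```bash
python3 -m inch '[[[-1,0,3],[0,0,0],255],[[16,-1,6],[0,0,0],255],[[17,-1,4],[0,0,0],255],[[17,-2,2],[0,0,0],255],[[0,0,0],[0,0,0],255]]'
```

```text
time: 4.78
tcp_pos: [0.572, -0.1406, 0.1951]
tcp_rot: [2.286, 2.153, 0.003]
contact_force: [2.1, 2.8, 4.5]
gripper_width: 0.0094
grip_force: 25.0
```

```bash
python3 -m inch '[[[17,-1,0],[0,0,0],255],[[17,-1,-2],[0,0,0],255],[[16,-1,-4],[0,0,0],255],[[0,0,0],[0,0,0],255]]'
```

```text
time: 5.28
tcp_pos: [0.6222, -0.1439, 0.1879]
tcp_rot: [2.286, 2.153, 0.002]
contact_force: [2.2, 0.5, -0.9]
gripper_width: 0.0094
grip_force: 25.0
```

```bash
python3 -m inch '[[[16,-1,-6],[0,0,0],255],[[15,-1,-8],[0,0,0],255],[[12,-1,-7],[0,0,0],255],[[0,0,0],[0,0,0],255]]'
```

```text
time: 5.78
tcp_pos: [0.6647, -0.1469, 0.1663]
tcp_rot: [2.287, 2.154, 0.001]
contact_force: [3.1, 1.1, -2.5]
gripper_width: 0.0093
grip_force: 25.0
```

```bash
python3 -m inch '[[[0,0,0],[0,0,0],140],[[0,0,0],[0,0,0],140],[[0,0,30],[0,0,0],140],[[0,0,40],[0,0,0],140],[[0,0,40],[0,0,0],140],[[-36,4,10],[0,0,0],140],[[-36,4,10],[0,0,0],140],[[-36,4,0],[0,0,0],140],[[-36,4,0],[0,0,0],140],[[0,0,0],[0,0,0],140]]'
python3 - <<'E'
from h import *
im,d,K,T=grab("wrist"); save("w2",im); np.savez("pics/w2.npz",im=im,d=d,K=K,T=T)
E
```

```text
time: 7.02
tcp_pos: [0.5176, -0.1308, 0.2984]
tcp_rot: [2.287, 2.153, 0.0]
contact_force: [-0.2, 0.5, 0.2]
gripper_width: 0.0398
grip_force: 0.0
```

View pics/w2.png

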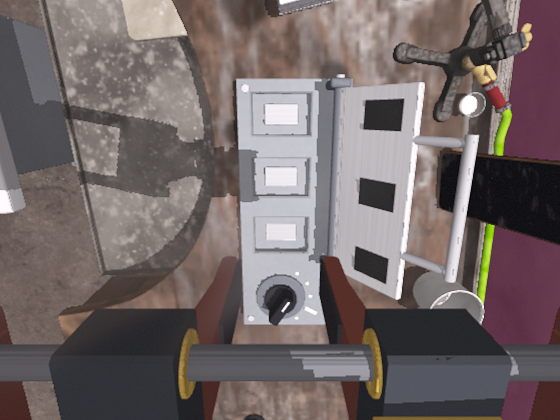

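The plate is open. The three nests show at (281,114), (281,177) and (281,233), each with a raised pad, and the knob is at (280,298).

Run:
```python
from h import *
z=np.load("pics/w2.npz"); im,d,K,T=[z[k] for k in("im","d","K","T")]
P=cloud(d,K,T); g=im.mean(2)
for (u,v) in [(281,114),(281,177),(281,233)]:
    print("pad z",np.median(P[v-4:v+5,u-6:u+7,2]).round(4),"floor L",P[v,u-24,2].round(4),"deck",np.median(P[v-5:v+5,245:249,2]).round(4))
    m=np.zeros(g.shape,np.uint8); m[v-26:v+27,u-37:u+38]=(g[v-26:v+27,u-37:u+38]>215)
    n,l,s,c=cv2.connectedComponentsWithStats(m); i=l[v,u]
    ys,xs=np.nonzero(l==i); w=np.array([ray(K,T,a,b,np.median(P[v-4:v+5,u-6:u+7,2]))[:2] for a,b in zip(xs,ys)])*1000
    print(" pad rect",cv2.minAreaRect(w.astype(np.float32)))
    m[:]=0; m[v-30:v+31,u-40:u+38]=P[v-30:v+31,u-40:u+38,2]<.0225
    n,l,s,c=cv2.connectedComponentsWithStats(m); i=l[v,u]; 
    if i==0: i=1+np.argmax(s[1:,4])
    ys,xs=np.nonzero(l==i); w=np.array([ray(K,T,a,b,.026)[:2] for a,b in zip(xs,ys)])*1000
    print(" pocket rect",cv2.minAreaRect(w.astype(np.float32)),s[i])
k=(P[...,2]>0.055)&(P[...,2]<.08)&(abs(P[...,1]+.29)<.04)&(abs(P[...,0]-.507)<.04)
q=P[k]; print("knob",cv2.minAreaRect((q[:,:2]*1000).astype(np.float32)),np.median(q[:,2]),len(q))
for (u,v) in[(241,82),(321,80),(246,322)]: print(ray(K,T,u,v,.026))
```

```text
pad z 0.0183 floor L 0.0112 deck 0.0254
 pad rect ((523.7883911132812, -52.34111404418945), (21.97457504272461, 38.878116607666016), 86.54987335205078)
 pocket rect ((523.6792602539062, -52.654876708984375), (48.88136672973633, 70.14551544189453), 86.55084228515625) [ 251   92   61   44 2454]
pad z 0.0181 floor L 0.0124 deck 0.0256
 pad rect ((519.1937866210938, -128.92945861816406), (21.793617248535156, 38.40951919555664), 86.54440307617188)
 pocket rect ((518.8880004882812, -127.83784484863281), (49.1098518371582, 70.36222076416016), 86.5418701171875) [ 253  157   57   40 2109]
pad z 0.0125 floor L 0.0116 deck 0.0256
 pad rect ((514.6825561523438, -205.31251525878906), (22.833383560180664, 38.059471130371094), 86.53912353515625)
 pocket rect ((514.9190063476562, -203.71572875976562), (47.229793548583984, 69.54100036621094), 86.53645324707031) [ 255  217   54   35 1803]
knob ((509.20782470703125, -292.3324890136719), (41.45885467529297, 14.71053409576416), 52.773773193359375) 0.06883182379638889 426
[ 0.4795813 -0.0145906  0.026    ]
[ 0.5720961  -0.01800106  0.026     ]
[ 0.45722039 -0.33251447  0.026     ]
```

```bash
cat >> h.py <<'E'
def frames(im,d,K,T,lo=.035,hi=.075):
    P=cloud(d,K,T); hsv=cv2.cvtColor(im,cv2.COLOR_RGB2HSV); out=[]
    m=((P[...,2]>lo)&(P[...,2]<hi)&(d>0)&(hsv[...,1]<60)).astype(np.uint8); m=cv2.morphologyEx(m,cv2.MORPH_OPEN,np.ones((3,3)))
    n,l,s,c=cv2.connectedComponentsWithStats(m)
    for i in range(1,n):
        if s[i,4]<200: continue
        q=P[l==i]; zt=np.median(q[:,2]); q=q[abs(q[:,2]-zt)<.004]
        (cx,cy),(w,h),a=cv2.minAreaRect((q[:,:2]*1000).astype(np.float32))
        if w<h: w,h,a=h,w,a-90
        out.append(np.round([cx,cy,zt*1000,w,h,a],1).tolist())
    return out
E
python3 -m inch '[[[4,26,-12],[0,0,-9.7],0],[[5,27,-12],[0,0,-9.7],0],[[5,27,-12],[0,0,-9.7],0],[[5,27,-12],[0,0,-9.7],0],[[5,27,-12],[0,0,-9.7],0],[[5,27,-12],[0,0,-9.7],0],[[5,26,-13],[0,0,-9.6],0],[[4,26,-13],[0,0,-9.6],0],[[0,0,0],[0,0,0],0]]'
python3 - <<'E'
from h import *
im,d,K,T=grab("wrist"); save("w3",im); print("wrist",frames(im,d,K,T))
im,d,K,T=grab("top"); print("top",[f for f in frames(im,d,K,T) if f[1]>0])
E
```

```text
time: 8.2
tcp_pos: [0.5582, 0.0834, 0.1987]
tcp_rot: [3.131, 0.256, -0.002]
contact_force: [-0.0, -0.0, -0.3]
gripper_width: 0.0879
grip_force: 0.0
wrist [[729.4, -0.7, 52.8, 12.6, 3.4, 38.8], [557.9, 83.0, 47.7, 66.0, 44.1, 9.6], [579.5, -90.2, 70.3, 147.8, 21.9, 82.8], [472.3, 260.8, 47.8, 46.8, 26.1, 73.6], [478.8, 220.1, 52.1, 19.3, 19.2, 56.3], [433.3, 131.5, 47.5, 66.7, 44.3, 5.0]]
top [[546.5, 80.4, 48.8, 46.4, 44.1, 8.9]]
```

View pics/w3.png

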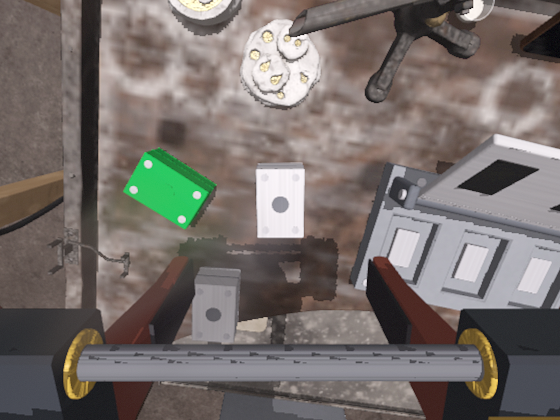

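The wrist view shows the frame at (280,200) between the fingers and the green block at (170,190) clear of them. I'll go down with a 64 mm opening.

```bash
python3 -m inch '[[[0,0,-20],[0,0,0],65],[[0,0,-35],[0,0,0],65],[[0,0,-35],[0,0,0],65],[[0,0,-35],[0,0,0],65],[[0,0,-35],[0,0,0],65],[[0,0,-19],[0,0,0],65],[[0,0,0],[0,0,0],65],[[0,0,0],[0,0,0],255],[[0,0,0],[0,0,0],255],[[0,0,0],[0,0,0],255]]' 35; python3 -m inch '[[[0,0,0],[0,0,0],255],[[0,0,20],[0,0,0],255],[[0,0,30],[0,0,0],255],[[0,0,30],[0,0,0],255],[[0,0,0],[0,0,0],255]]'
```

```text
time: 9.55
tcp_pos: [0.5585, 0.0823, 0.0219]
tcp_rot: [-3.131, -0.252, -0.004]
contact_force: [-0.6, -0.7, 7.1]
gripper_width: 0.0439
grip_force: 35.0
time: 10.18
tcp_pos: [0.5593, 0.0823, 0.1035]
tcp_rot: [-3.131, -0.251, -0.008]
contact_force: [-0.0, -0.1, -2.1]
gripper_width: 0.0439
grip_force: 35.0
```

```bash
python3 -m inch '[[[-20,-20,10],[0,0,-1.8],255],[[-24,-37,10],[0,0,-1.8],255],[[0,-46,0],[0,0,-1.8],255],[[0,-46,0],[0,0,-1.8],255],[[0,-46,0],[0,0,-1.8],255],[[0,-46,0],[0,0,-1.8],255],[[0,-46,0],[0,0,-1.8],255],[[0,0,0],[0,0,0],255],[[0,0,0],[0,0,0],255]]'
python3 - <<'E'
from h import *
im,d,K,T=grab("wrist"); save("w4",im); s=arm.state(); print(s['tcp_pos'],s['tcp_rot'],s['gripper_width'])
P=cloud(d,K,T); 
np.savez("pics/w4.npz",im=im,d=d,K=K,T=T); print(frames(im,d,K,T,.1,.2))
E
```

```text
time: 11.3
tcp_pos: [0.5127, -0.2044, 0.1198]
tcp_rot: [-3.139, 0.094, 0.003]
contact_force: [-0.8, -0.1, -2.9]
gripper_width: 0.0436
grip_force: 35.0
[ 0.51284569 -0.2038975   0.11991916] [-3.13933990e+00  9.29707345e-02  2.65163179e-03] 0.04388168672198586
[[618.8, -166.9, 127.8, 143.3, 11.4, 87.3], [518.7, -201.1, 145.5, 53.7, 53.6, 86.6]]
```

View pics/w4.png

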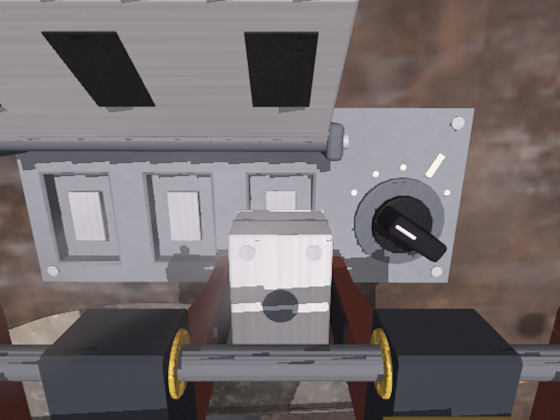

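Run:
```python
from h import *
z=np.load("pics/w4.npz"); im,d,K,T=[z[k] for k in("im","d","K","T")]
P=cloud(d,K,T); m=(abs(P[...,2]-.1455)<.003)&(abs(P[...,0]-.52)<.06)
for u in(245,265,300,315):
    vs=np.nonzero(m[:,u])[0]; v=vs.min(); print(u,v,P[v,u],ray(K,T,u,v,.1455))
for v in(240,260,280):
    us=np.nonzero(m[v])[0]; print(v,us.min(),us.max(),P[v,us.min()],P[v,us.max()])
```

```text
245 232 [ 0.54571089 -0.19181155  0.14301235] [ 0.54655345 -0.19212828  0.1455    ]
265 232 [ 0.54509056 -0.20012884  0.1426581 ] [ 0.54606334 -0.20031946  0.1455    ]
300 232 [ 0.54475119 -0.21470176  0.14419595] [ 0.54520579 -0.21465176  0.1455    ]
315 232 [ 0.54409568 -0.22096983  0.14338609] [ 0.54483832 -0.22079328  0.1455    ]
240 228 333 [ 0.54308707 -0.18460194  0.14438356] [ 0.54026023 -0.22833712  0.14381622]
260 229 332 [ 0.53418295 -0.18414198  0.14464847] [ 0.53161889 -0.22764423  0.14472841]
280 209 352 [ 0.52636136 -0.17508036  0.14662086] [ 0.52245801 -0.23581983  0.14607116]
```

```bash
python3 -m inch '[[[2,0,-20],[0,0,0],255],[[0,0,-25],[0,0,0],255],[[0,0,-20],[0,0,0],255],[[0,0,-8],[0,0,0],255],[[0,0,-5],[0,0,0],255],[[0,0,-3],[0,0,0],255],[[0,0,-2],[0,0,0],255],[[0,0,0],[0,0,0],255]]'
```

```text
time: 12.35
tcp_pos: [0.5157, -0.2051, 0.0379]
tcp_rot: [3.14, -0.094, 0.001]
contact_force: [-0.2, -0.0, -3.5]
gripper_width: 0.0437
grip_force: 35.0
```

```bash
python3 -m inch '[[[0,0,-2],[0,0,0],255],[[0,0,-2],[0,0,0],255],[[0,0,-2],[0,0,0],255],[[0,0,0],[0,0,0],255]]'
```

```text
time: 12.85
tcp_pos: [0.5158, -0.2051, 0.0339]
tcp_rot: [3.14, -0.094, 0.001]
contact_force: [-7.4, 2.7, 24.3]
gripper_width: 0.0437
grip_force: 35.0
```

```bash
python3 -m inch '[[[0,0,1],[0,0,0],255],[[0,0,0],[0,0,0],80],[[0,0,0],[0,0,0],80],[[0,0,0],[0,0,0],80],[[0,0,30],[0,0,0],80],[[0,0,40],[0,0,0],80],[[0,0,50],[0,0,0],80],[[-10,20,20],[0,0,0],80],[[0,0,0],[0,0,0],80]]'
python3 - <<'E'
from h import *
im,d,K,T=grab("wrist"); print(frames(im,d,K,T,.045,.085))
im,d,K,T=grab("top"); print([f for f in frames(im,d,K,T) if abs(f[1])<300])
E
```

```text
time: 13.98
tcp_pos: [0.506, -0.1846, 0.174]
tcp_rot: [3.139, -0.092, 0.004]
contact_force: [-0.1, -0.2, 0.5]
gripper_width: 0.0601
grip_force: 0.0
[[580.5, -132.8, 72.3, 232.1, 21.3, 86.7], [515.2, -205.6, 59.7, 65.7, 44.1, -3.2], [509.0, -293.4, 69.3, 41.6, 13.9, 53.5]]
[[431.6, 131.0, 48.6, 65.6, 45.0, 5.2]]
```

```bash
python3 -m inch '[[[-9,39,3],[0,0,1],65],[[-9,39,3],[0,0,1],65],[[-9,39,3],[0,0,1.1],65],[[-9,40,3],[0,0,1.1],65],[[-9,40,3],[0,0,1.1],65],[[-9,40,3],[0,0,1.1],65],[[-9,40,3],[0,0,1.1],65],[[-10,39,3],[0,0,1],65],[[0,0,0],[0,0,0],65]]'
python3 - <<'E'
from h import *
im,d,K,T=grab("wrist"); print(frames(im,d,K,T)); s=arm.state(); print(s['tcp_pos'],np.degrees(2*np.arctan2(s['tcp_rot'][1],s['tcp_rot'][0]))%180)
E
```

```text
time: 15.2
tcp_pos: [0.4321, 0.1325, 0.1956]
tcp_rot: [3.138, 0.144, -0.003]
contact_force: [-0.7, -0.1, 0.3]
gripper_width: 0.0652
grip_force: 0.0
[[588.2, -40.4, 69.3, 48.6, 21.6, -86.6], [478.0, 250.1, 49.0, 66.1, 29.7, 89.0], [433.0, 131.5, 47.7, 65.9, 44.1, 5.1]]
[0.43232107 0.13146514 0.1955602 ] 5.208556678020768
```

```bash
python3 -m inch '[[[1,0,-25],[0,0,0],65],[[0,0,-35],[0,0,0],65],[[0,0,-35],[0,0,0],65],[[0,0,-35],[0,0,0],65],[[0,0,-30],[0,0,0],65],[[0,0,-13],[0,0,0],65],[[0,0,0],[0,0,0],65],[[0,0,0],[0,0,0],255],[[0,0,0],[0,0,0],255],[[0,0,0],[0,0,0],255]]' 35; python3 -m inch '[[[0,0,0],[0,0,0],255],[[0,0,20],[0,0,0],255],[[0,0,30],[0,0,0],255],[[0,0,30],[0,0,0],255],[[0,0,20],[0,0,0],255],[[0,0,0],[0,0,0],255]]'
```

```text
time: 16.5
tcp_pos: [0.4343, 0.1313, 0.0246]
tcp_rot: [-3.138, -0.139, -0.003]
contact_force: [0.3, 0.2, 5.6]
gripper_width: 0.0438
grip_force: 35.0
time: 17.25
tcp_pos: [0.4344, 0.1313, 0.1249]
tcp_rot: [-3.138, -0.139, -0.005]
contact_force: [-0.7, 0.2, -2.3]
gripper_width: 0.0438
grip_force: 35.0
```

```bash
python3 -m inch '[[[15,-31,0],[0,0,-1.4],255],[[15,-31,0],[0,0,-1.4],255],[[15,-31,0],[0,0,-1.4],255],[[15,-31,0],[0,0,-1.4],255],[[15,-30,0],[0,0,-1.4],255],[[15,-30,0],[0,0,-1.4],255],[[0,0,0],[0,0,0],255],[[0,0,0],[0,0,0],255]]'
python3 - <<'E'
from h import *
im,d,K,T=grab("wrist"); s=arm.state(); print(s['tcp_pos'],s['tcp_rot'])
P=cloud(d,K,T); m=(abs(P[...,2]-.149)<.004)&(abs(P[...,0]-.525)<.06)&(abs(P[...,1]+.05)<.06); print(np.median(P[m][:,2]))
for u in(245,265,300,315):
    vs=np.nonzero(m[:,u])[0]; v=vs.min(); print(u,v,ray(K,T,u,v,.149))
for v in(245,260):
    us=np.nonzero(m[v])[0]; print(v,us.min(),us.max(),P[v,us.min()],P[v,us.max()])
E
```

```text
time: 18.25
tcp_pos: [0.5224, -0.0526, 0.1226]
tcp_rot: [-3.14, 0.091, 0.004]
contact_force: [0.0, 0.3, -2.4]
gripper_width: 0.044
grip_force: 35.0
[ 0.52243608 -0.05228903  0.12277526] [-3.13996719  0.09032705  0.00329918]
0.14580545766769892
245 235 [ 0.55523692 -0.04025368  0.149     ]
265 234 [ 0.55519526 -0.04845261  0.149     ]
300 236 [ 0.55349967 -0.06269777  0.149     ]
315 234 [ 0.55401139 -0.06885392  0.149     ]
245 231 331 [ 0.549752   -0.03343962  0.14515198] [ 0.54763599 -0.07570112  0.14601553]
260 230 330 [ 0.54304827 -0.03238987  0.14549565] [ 0.54060535 -0.07522106  0.14558959]
```

```bash
python3 -m inch '[[[2,0,-20],[0,0,0],255],[[1,0,-25],[0,0,0],255],[[0,0,-18],[0,0,0],255],[[0,0,-8],[0,0,0],255],[[0,0,-4],[0,0,0],255],[[0,0,0],[0,0,0],255]]';python3 -m inch '[[[0,0,-2],[0,0,0],255],[[0,0,-2],[0,0,0],255],[[0,0,-2],[0,0,0],255],[[0,0,0],[0,0,0],255]]'
```

```text
time: 19.05
tcp_pos: [0.5268, -0.0529, 0.0489]
tcp_rot: [3.14, -0.091, 0.001]
contact_force: [-0.1, 0.7, -3.0]
gripper_width: 0.044
grip_force: 35.0
time: 19.55
tcp_pos: [0.5268, -0.053, 0.0428]
tcp_rot: [3.14, -0.091, 0.001]
contact_force: [0.4, 0.9, -1.8]
gripper_width: 0.0437
grip_force: 35.0
```

```bash
python3 -m inch '[[[-1,0,-2],[0,0,0],255],[[0,0,-2],[0,0,0],255],[[0,0,0],[0,0,0],255]]';python3 -m inch '[[[0,0,-2],[0,0,0],255],[[0,0,-2],[0,0,0],255],[[0,0,0],[0,0,0],255]]'
```

```text
time: 19.92
tcp_pos: [0.5267, -0.053, 0.0391]
tcp_rot: [3.14, -0.091, 0.004]
contact_force: [2.2, 0.0, 3.6]
gripper_width: 0.0442
grip_force: 35.0
time: 20.3
tcp_pos: [0.5268, -0.0531, 0.0365]
tcp_rot: [3.14, -0.091, 0.004]
contact_force: [-3.8, 2.1, 21.5]
gripper_width: 0.0437
grip_force: 35.0
```

```bash
python3 -m inch '[[[0,0,1],[0,0,0],255],[[0,0,0],[0,0,0],80],[[0,0,0],[0,0,0],80],[[0,0,0],[0,0,0],80],[[0,0,30],[0,0,0],80],[[0,0,40],[0,0,0],80],[[0,0,50],[0,0,0],80],[[-12,-25,20],[0,0,0],80],[[-13,-25,20],[0,0,0],80],[[0,0,0],[0,0,0],80]]'
python3 - <<'E'
from h import *
im,d,K,T=grab("wrist"); save("w5",im); print(frames(im,d,K,T,.045,.085)); print(arm.state()['tcp_pos'])
im,d,K,T=grab("top"); save("t5",im); print([f for f in frames(im,d,K,T) if abs(f[1])<300])
E
```

```text
time: 21.55
tcp_pos: [0.5007, -0.1041, 0.1968]
tcp_rot: [3.14, -0.095, 0.004]
contact_force: [-0.8, -0.4, -0.4]
gripper_width: 0.0599
grip_force: 0.0
[[581.0, -133.1, 72.5, 231.4, 21.1, 86.4], [525.5, -53.4, 59.7, 65.4, 44.4, -3.3], [516.4, -206.2, 59.6, 65.5, 44.7, -3.8], [508.9, -293.3, 69.0, 42.2, 14.1, 53.6]]
[ 0.50062272 -0.10328842  0.19588707]
[[513.9, -212.5, 60.5, 63.1, 29.9, -0.5]]
```

View pics/w5.png

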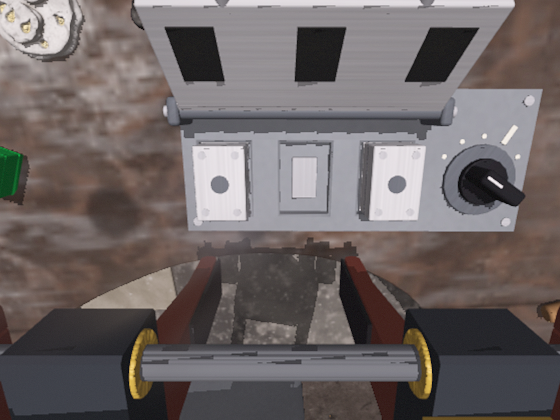

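Both frames are home, with tops at 59.6–59.7 mm where 60 is expected. The w5 picture shows frames at (220,183) and (397,184), and the middle nest is empty. There's no third frame on the bench. Now I'll close the plate.

```bash
python3 -m inch '[[[2,-3,12],[0,0,10],140],[[2,-3,12],[0,0,10],140],[[2,-3,12],[0,0,10],140],[[2,-3,12],[0,0,10],140],[[2,-3,11],[0,0,10],140],[[2,-3,11],[0,0,10],140],[[2,-3,11],[0,0,10],140],[[2,-3,11],[0,0,10],140],[[1,-3,10],[0,0,10],140],[[0,0,0],[0,0,0],140]]'
python3 - <<'E'
from h import *
im,d,K,T=grab("wrist"); P=cloud(d,K,T)
m=(P[...,2]>.165)&(P[...,2]<.2)&(P[...,0]>.64)&(P[...,0]<.70)&(abs(P[...,1]+.145)<.04); q=P[m]; s=arm.state()
print(m.sum(),q.mean(0),q.max(0),s['tcp_pos'],s['tcp_rot'],np.polyfit(q[:,1],q[:,0],1))
E
```

```text
time: 22.9
tcp_pos: [0.5181, -0.1293, 0.297]
tcp_rot: [-2.286, -2.155, 0.0]
contact_force: [-0.9, -1.3, -0.0]
gripper_width: 0.039
grip_force: 0.0
1267 [ 0.66357145 -0.14332574  0.18567189] [ 0.67186874 -0.10504928  0.18917959] [ 0.51768099 -0.12921199  0.29663992] [-2.28730442e+00 -2.15177620e+00  8.27081601e-04] [0.06219395 0.67248545]
```

```bash
python3 -m inch '[[[36,-4,0],[0,0,0],140],[[36,-4,0],[0,0,0],140],[[37,-4,0],[0,0,0],140],[[37,-4,-20],[0,0,0],140],[[0,0,-40],[0,0,0],140],[[0,0,-40],[0,0,0],140],[[0,0,-31],[0,0,0],140],[[0,0,0],[0,0,0],255],[[0,0,0],[0,0,0],255],[[0,0,0],[0,0,0],255]]' 25;python3 -m inch '[[[0,0,0],[0,0,0],255],[[0,0,0],[0,0,0],255]]'
```

```text
time: 24.2
tcp_pos: [0.6646, -0.146, 0.1684]
tcp_rot: [2.284, 2.154, 0.002]
contact_force: [-0.2, -0.0, 0.2]
gripper_width: 0.0134
grip_force: 0.0
time: 24.45
tcp_pos: [0.6647, -0.1461, 0.1683]
tcp_rot: [2.284, 2.154, 0.003]
contact_force: [1.0, 0.7, 5.5]
gripper_width: 0.009
grip_force: 25.0
```

Run:
```python
import numpy as np
a=np.linspace(2.18,0.0,19); x=145*(np.cos(a[0])-np.cos(a)); z=145*(np.sin(a)-np.sin(a[0]))
X=np.round(np.c_[x*.998,-x*.061,z]); print(np.diff(X,axis=0).astype(int).tolist(),X[-1])
```

```text
[[-15, 1, 9], [-16, 1, 7], [-17, 1, 6], [-17, 1, 3], [-17, 1, 1], [-18, 1, -1], [-17, 1, -3], [-17, 1, -5], [-16, 1, -7], [-15, 1, -9], [-14, 1, -11], [-12, 1, -13], [-11, 0, -13], [-9, 1, -15], [-7, 0, -16], [-5, 1, -17], [-3, 0, -17], [-2, 0, -18]] [-228.   14. -119.]
```

```bash
python3 -m inch '[[[-15,1,9],[0,0,0],255],[[-16,1,7],[0,0,0],255],[[-17,1,6],[0,0,0],255],[[-17,1,3],[0,0,0],255],[[-17,1,1],[0,0,0],255],[[-18,1,-1],[0,0,0],255],[[0,0,0],[0,0,0],255]]'
```

```text
time: 25.32
tcp_pos: [0.5637, -0.1398, 0.1943]
tcp_rot: [2.284, 2.154, 0.003]
contact_force: [-4.3, 2.7, 16.6]
gripper_width: 0.0091
grip_force: 25.0
```

```bash
python3 -m inch '[[[-17,1,-2],[0,0,0],255],[[-17,1,-4],[0,0,0],255],[[-16,1,-7],[0,0,0],255],[[-15,1,-9],[0,0,0],255],[[-14,1,-11],[0,0,0],255],[[0,0,0],[0,0,0],255]]'
```

```text
time: 26.08
tcp_pos: [0.483, -0.1347, 0.1579]
tcp_rot: [-2.284, -2.154, 0.002]
contact_force: [-1.6, 0.7, -3.8]
gripper_width: 0.009
grip_force: 25.0
```

```bash
python3 -m inch '[[[-12,1,-13],[0,0,0],255],[[-11,0,-13],[0,0,0],255],[[-9,1,-15],[0,0,0],255],[[0,0,0],[0,0,0],255]]'
```

```text
time: 26.58
tcp_pos: [0.4521, -0.1329, 0.1171]
tcp_rot: [-2.284, -2.155, 0.002]
contact_force: [1.0, 1.1, -4.6]
gripper_width: 0.0094
grip_force: 25.0
```

```bash
python3 -m inch '[[[-7,0,-16],[0,0,0],255],[[-5,1,-17],[0,0,0],255],[[-3,0,-17],[0,0,0],255],[[-1,0,-10],[0,0,0],255],[[0,0,0],[0,0,0],255]]'; python3 -m inch '[[[0,0,-5],[0,0,0],255],[[0,0,-3],[0,0,0],255],[[0,0,0],[0,0,0],255]]'
```

```text
time: 27.2
tcp_pos: [0.4355, -0.1318, 0.0571]
tcp_rot: [-2.283, -2.154, 0.003]
contact_force: [-4.7, -1.3, -3.5]
gripper_width: 0.009
grip_force: 25.0
time: 27.58
tcp_pos: [0.4352, -0.1317, 0.0496]
tcp_rot: [-2.283, -2.154, 0.003]
contact_force: [-6.5, -0.7, -3.7]
gripper_width: 0.0095
grip_force: 25.0
```

```bash
python3 -m inch '[[[0,0,-2],[0,0,0],255],[[0,0,-2],[0,0,0],255],[[0,0,0],[0,0,0],255]]'
```

```text
time: 27.95
tcp_pos: [0.4352, -0.1317, 0.0464]
tcp_rot: [-2.283, -2.154, 0.003]
contact_force: [-8.7, -0.9, 10.2]
gripper_width: 0.0091
grip_force: 25.0
```

```bash
python3 -m inch '[[[0,0,-1],[0,0,0],255],[[0,0,0],[0,0,0],255],[[0,0,0],[0,0,0],140],[[0,0,0],[0,0,0],140],[[0,0,40],[0,0,0],140],[[0,0,60],[0,0,0],140],[[0,0,60],[0,0,0],140],[[0,0,0],[0,0,0],140]]'
python3 - <<'E'
from h import *
im,d,K,T=grab("wrist"); save("w6",im); P=cloud(d,K,T); print(arm.state()['tcp_pos'])
Z=P[...,2]; m=(Z>.05)&(Z<.1)&(P[...,1]>-.20)&(P[...,1]<-.06)&(P[...,0]>.50)&(P[...,0]<.56)
q=P[m]; print("plate",np.linalg.lstsq(np.c_[q[:,:2],np.ones(len(q))],q[:,2],rcond=None)[0],len(q))
m=(P[...,0]<.45)&(P[...,0]>.415)&(Z>.045)&(Z<.1)&(abs(P[...,1]+.128)<.045); q=P[m]; print("bar top",np.percentile(q[:,2],[50,95]),q.mean(0))
E
```

```text
time: 28.95
tcp_pos: [0.4403, -0.133, 0.2094]
tcp_rot: [2.278, 2.15, 0.008]
contact_force: [-0.4, -0.6, 0.4]
gripper_width: 0.0397
grip_force: 0.0
[ 0.43853888 -0.1324686   0.20687372]
plate [0.00169017 0.00017986 0.06785341] 10410
bar top [0.06868511 0.07036192] [ 0.43613869 -0.12676814  0.06852362]
```

Run:
```python
from h import *
z=np.load("pics/w4.npz"); im,d,K,T=[z[k] for k in("im","d","K","T")]
P=cloud(d,K,T); Z=P[...,2]
k=(Z>0.06)&(Z<.08)&(abs(P[...,1]+.293)<.035)&(abs(P[...,0]-.509)<.035); q=P[k]
r=cv2.minAreaRect((q[:,:2]*1000).astype(np.float32)); print(r); c=np.array(r[0])
for n,(u,v) in dict(d0=(354,193),d1=(376,174),d2=(403,168),b1=(430,176),b2=(442,156),d4=(447,193)).items():
    w=ray(K,T,u,v,.026)[:2]*1000-c; print(n,w.round(1),np.degrees(np.arctan2(w[1],w[0])).round(1))
for u,v in [(397,228),(415,240)]:
    w=ray(K,T,u,v,.07)[:2]*1000-c; print("ptr",w.round(1),np.degrees(np.arctan2(w[1],w[0])).round(1))
```

```text
((508.9519958496094, -293.33251953125), (42.020172119140625, 14.064916610717773), 53.54634094238281)
d0 [22.9 32.6] 54.9
d1 [36.2 16.5] 24.5
d2 [39.4 -3.1] -4.4
b1 [ 32.3 -23.1] -35.5
b2 [ 46.5 -30.8] -33.5
d4 [ 18.7 -36.5] -62.8
ptr [ 8.9 14.1] 57.7
ptr [0.1 2.3] 87.7
```

```bash
python3 -m inch '[[[14,-32,0],[0,0,-6.6],140],[[14,-32,0],[0,0,-6.6],140],[[14,-32,0],[0,0,-6.6],140],[[14,-32,0],[0,0,-6.6],140],[[14,-33,0],[0,0,-6.6],140],[[0,0,-40],[0,0,0],140],[[0,0,-50],[0,0,0],140],[[0,0,0],[0,0,0],140],[[0,0,0],[0,0,0],140]]'
```

```text
time: 30.12
tcp_pos: [0.5069, -0.293, 0.1148]
tcp_rot: [-2.803, -1.418, 0.0]
contact_force: [0.8, 0.6, 0.5]
gripper_width: 0.0396
grip_force: 0.0
```

```bash
python3 -m inch '[[[2,0,-30],[0,0,0],140],[[0,0,-25],[0,0,0],140],[[0,0,-13],[0,0,0],140],[[0,0,0],[0,0,0],140],[[0,0,0],[0,0,0],255],[[0,0,0],[0,0,0],255],[[0,0,0],[0,0,0],255],[[0,0,0],[0,0,0],255]]' 20
```

```text
time: 31.12
tcp_pos: [0.5086, -0.2929, 0.0474]
tcp_rot: [2.803, 1.418, 0.0]
contact_force: [-2.3, 0.7, 4.1]
gripper_width: 0.0141
grip_force: 20.0
```

```bash
python3 -m inch '[[[0,0,0],[0,0,-8.6],255],[[0,0,0],[0,0,-8.6],255],[[0,0,0],[0,0,-8.6],255],[[0,0,0],[0,0,-8.7],255],[[0,0,0],[0,0,-8.7],255],[[0,0,0],[0,0,-8.7],255],[[0,0,0],[0,0,-8.7],255],[[0,0,0],[0,0,-8.7],255],[[0,0,0],[0,0,-8.6],255],[[0,0,0],[0,0,-8.6],255]]'; python3 -m inch '[[[0,0,0],[0,0,0],255],[[0,0,0],[0,0,0],255]]'
```

```text
time: 32.38
tcp_pos: [0.5087, -0.2937, 0.0474]
tcp_rot: [3.011, -0.894, 0.001]
contact_force: [-1.9, -2.9, 3.9]
gripper_width: 0.0138
grip_force: 20.0
time: 32.62
tcp_pos: [0.5087, -0.2936, 0.0474]
tcp_rot: [3.014, -0.882, 0.001]
contact_force: [-2.4, -2.3, 6.5]
gripper_width: 0.014
grip_force: 20.0
```

```bash
python3 -m inch '[[[0,0,0],[0,0,0],140],[[0,0,0],[0,0,0],140],[[0,0,0],[0,0,0],140],[[0,0,30],[0,0,0],140],[[0,0,50],[0,0,0],140],[[0,0,60],[0,0,0],140],[[-20,0,30],[0,0,0],140],[[-20,0,0],[0,0,0],140],[[0,0,0],[0,0,0],140],[[0,0,0],[0,0,0],140]]'
python3 - <<'E'
from h import *
im,d,K,T=grab("wrist"); save("w7",im); P=cloud(d,K,T); Z=P[...,2]
k=(Z>0.06)&(Z<.08)&(abs(P[...,1]+.293)<.035)&(abs(P[...,0]-.509)<.035); q=P[k]; print(cv2.minAreaRect((q[:,:2]*1000).astype(np.float32)))
E
```

```text
time: 33.88
tcp_pos: [0.4682, -0.2926, 0.2153]
tcp_rot: [-3.013, 0.888, 0.003]
contact_force: [0.2, -0.3, -0.0]
gripper_width: 0.0397
grip_force: 0.0
((508.47027587890625, -293.9564514160156), (14.033896446228027, 41.91151809692383), 57.64402389526367)
```

View pics/w7.png

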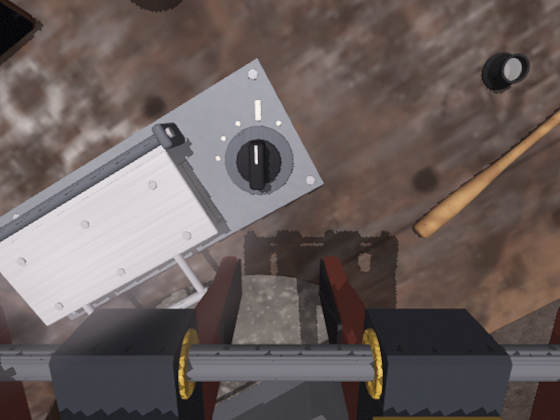

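The pointer at (256,155) faces the long bar mark at (257,110). The measured angle is −32.4°, matching the target. The plate is shut and the arm is clear, so I'm handing in.

```bash
python3 -c "
from plant import arm; print(arm.close_job())"
```

```text
the job is handed in; nothing more can be done
None
```

I handed the job in: both frames present are home in the left and right nests, the clamp plate is shut, and the selector points at the long bar mark. Those are my own camera and force readings; the hand-in returned no verdict.

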